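Thread a spring onto a plunger rod

ROBOT

A 6-joint arm with a two-finger parallel gripper is mounted at the origin on a cart in front of the work surface, level with it; the furniture and walls round the work are solid. World frame = base frame: x ahead of the robot, y to its left, z up, the work surface at z = 0. Lengths are in m, angles in rad, forces in N, time in s.
With the tool pointing down it reaches from about 0.25 to 0.775 m from the base axis. Payload 4 kg.
Tool frame: the origin (TCP) lies midway between the tips of the shut fingers; the grasp point (between the pads) lies grip_point_offset behind it (grip_point_offset is the distance from the TCP to the grasp point, in m); z points along the fingers, y is the line along which they close (so a half turn about z gives the same grasp; the last joint's range is limited). The gripper opens to 94 mm and grips with 3 to 60 N. Pads are 16 mm wide; open, the fingers measure 119 mm over their backs; the gripper's body (75 mm by 177 mm) begins 78 mm behind the grasp point.
Start: joints at [-1.3, 0.087, 1.371, -0, 1.684, -0.103], TCP at [0.201, -0.512, 0.206] pointing down, gripper open.
Joint ranges: [-3.1, 3.1], [-0.76, 2.03], [0.27, 2.55], [-1.08, 4.22], [0.17, 2.65], [-2.57, 2.57]. Speed limits (rad/s): [2.79, 2.79, 3.14, 3.14, 3.14, 3.14].

INTERFACE

Orientations are given as [roll, pitch, yaw] about the fixed x, y, z axes, in that order (R = Rz(yaw) Ry(pitch) Rx(roll)).
In Python, from bench import * gives the robot as it stands. The module is installed in compiled form; this text tells all that it offers.
- The arm moves only by the tool apply_moves, never from a script. Its argument "commands" is a list of rows, each a list of 7 numbers: the turn, a rotation vector about the world's x, y, z in rad, then the shift along the world's x, y, z in m, then the opening in per cent of the stroke, from 0 (shut) to 100 (fully open). In form: [[ax, ay, az, x, y, z, jaw], ...]. A call has exactly 5 rows; each row is the pose to reach, as a shift and turn from the pose commanded when the call began; what a row does not reach only later rows make up. A row lasts 1/10 s, in which the tool goes at most 50 mm and 8.59 degrees, less where a joint would pass 70% of its speed; a pose out of reach is approached as far as the arm can. A call with a gripper value outside its range is refused whole. The fingers move at their own pace and stop on an object; the grip force is fixed at half the most. Time passes only in rows, so rows that repeat a pose let the fingers close, or fill a call up. It gives the time, the measured TCP pose, the force, the opening and the grip force at its end, in the units of the state.
- get_obs(): the state, without advancing time (a new reading comes with each control period).
- snapshot(name): name is "scene" or "top" or "wrist"; returns a dict with "pixels" (384x512x3 uint8, red, green, blue), "vertical_fov" (degrees; the focal length in pixels is half the picture's height over the tangent of half this angle, whatever the lens; pixels are square), "cx", "cy" (the principal point, pixels), "rvec" (rotation vector, rad) and "tvec" (3), from world to camera coordinates, as OpenCV has them. Camera axes: x right, y down, z forward; pixel columns grow to the right and rows downward; lengths in m; the calibration is good to about 2 mm. A picture is of the moment at which its call begins. There is no depth.
- close_job(): hands the job in; it is judged then, once.
Trained networks look in the newest picture that a camera, given by its name, has taken for a name from the list of things; names that differ only in an ending like _2 or _b are one class to them, and where a whole thing is asked for, a point or a joint stands for the part that bears it (a point fixed in the world has none). Each returns a list of dicts, best first, with "score" (0 to 1); they miss things now and then, are a little off and sometimes report something else, mostly with a low value. They report only what shows in the picture. A call takes as long as a camera call. They do not tell look-alikes from the thing itself.
- masks_of(camera, query): "mask" (384x512 bool, what is visible of it) and "extent" ([left, top, right, bottom] in pixels, round what is visible of it).
- place_of(camera, query): "pixel" ([column, row] in pixels: a listed point, or the origin of a listed thing).
The state is a dict: "time": time; "joint_positions": joint angles; "qvel": joint speeds; "joint_torque": joint torques, N m; "tool_pos": TCP position; "ee_rot": TCP orientation; "wrist_force": force on the tool from outside, world axes, zero at the start; "wrist_torque": the same for the moment, N m; "width": finger opening in m; "finger_force": force on a finger pad.
Only numpy, scipy, OpenCV 4.12 (cv2) and the standard library are available. Lean on these libraries where they do the work, as an engineer would, in place of code of your own. Each camera call takes 0.05 s, during which the arm holds its last target. There are 200 camera calls.

TASK

Fit the loose coil spring onto the upright rod of the plunger unit, with its inturned end downward: thread it over the rod end, twisting it a little with a light push whenever it snags on a slotted collar, and ease it down until it sits flat on the round seat. Never force it, and leave the oil bottle, the bearing and the tape roll where they are; let go of the spring when it is home.

Things in the scene. Friction and masses are not known exactly. Their poses are not given: they have to be found in the camera images.
- spring: Loose, stiff steel coil spring standing upright: outside diameter 33.6 mm, bore 27 mm, height 60 mm, 40 to 70 g; a light push does not compress it, so it acts as a rigid sleeve. Origin: centre of its lower end; z up its axis. The lower wire end is turned inward as a tang along its own +x. Grip it across the diameter in its upper half.
- tang (a point): Inner end of the spring's inturned tang, 6.5 mm from the axis and 1.8 mm above the spring's lower end. The tang is straight, radial, 4.0 mm wide, 3.6 mm high, and runs from the coil in to this point; its underside is level with the spring's lower end. Axes as the spring's.
- plunger_unit: Fixed unit: grey foot plate 96 x 76 x 12 mm, gland 46 mm in diameter (54 at its foot) up to 34 mm, and out of it a sprung vertical steel spindle with seat, rod and collars. Origin: centre of the underside of the plate, on the table; z up. Under load the spindle sinks straight down: gives from about 1 N, then 1 N per mm, to a stop at 12 mm (13 N); it rises again when relieved.
- seat (a point): Centre of the top face of the round seat (40 mm in diameter) on the spindle, 52 mm above the table when not pressed; the spring's lower end must finally rest on it. From it rises the rod, 9 mm in diameter, with two slotted collars. The axes are those of the unit and tell nothing of the slots.
- upper_collar (a point): Centre of the top face of the upper collar, 43 mm above the seat: 21 mm in diameter, 10 mm thick, with four equal slots 7 mm wide, 90 degrees apart, open outward and cut down to the rod. The spring's bore passes over it, its tang only through a slot. The slots' heading varies and no pose gives it (axes are the unit's): press lightly and twist, up to 45 degrees either way.
- lower_collar (a point): Centre of the top face of the lower collar, 19 mm above the seat; same shape, its slots 34 to 45 degrees out of line with the upper ones, either way. Between and below the collars the tang turns freely. In a slot it has 0.14 rad of play either way; on meeting one, the sprung spindle rises and the push falls away. Wrenched sideways, a collar slips round on the rod at 0.3 N m.
- rod_tip (a point): Top of the rod, a small blunt cone 7 mm high, 50 mm above the seat and 102 mm above the table when not pressed.
- oil_bottle: Bystander: upright yellow oil bottle with red spout, 46 mm in diameter, 135 mm high; origin under its centre. Leave alone.
- bearing: Bystander: ball bearing lying flat, 35 mm in diameter, 11 mm high; origin under its centre. Leave alone.
- tape_roll: Bystander: black roll of tape lying flat, 104 mm in diameter, 24 mm high; origin under its centre. Leave alone.
Things that resemble listed ones, but are neither listed nor needed, are in the scene too. Several things have the shape of the spring; the one meant has the colours described above. Leave any brown look-alike of the plunger_unit alone.

How it is judged:
By the outcome, as a careful person would: the job done as asked, in the order asked, and still so for the second after the job is handed in, with the robot touching nothing.
It also fails if it takes over 64 s, if anything falls off the work surface, if the arm or the gripper's body presses on something with over 40 N, if the wrist force passes 120 N, or if a joint passes its speed limit or range.

## Working session

There is one attempt and no reset: what is moved stays moved. The work goes in short steps, Python scripts to look and compute and a tool call to move; the robot and the scene stay as the last step left them, time stands still between calls to the robot, and variables do not carry over. Pictures are saved under pics/ and viewed, at most 10 in all, crops included, and the job is handed in when it is done.

Besides the shell and the picture viewer there is one more tool, called after "Emit:" as name(argument=value, ...), one argument or row to a line, values as JSON. apply_moves: Moves the arm, as the interface text tells. Its arguments: {"type":"object","properties":{"commands":{"type":"array"}},"required":["commands"]}

```bash
mkdir -p pics; cat > h.py <<'E'
from bench import *
import numpy as np, cv2
def snap(n,save=None):
    s=snapshot(n)
    if save: cv2.imwrite('pics/'+save,s['pixels'][:,:,::-1])
    return s
def ray(s,px):
    f=192/np.tan(np.radians(s['vertical_fov']/2))
    R=cv2.Rodrigues(np.array(s['rvec'],float))[0]; t=np.array(s['tvec'],float)
    d=R.T@np.array([(px[0]-s['cx'])/f,(px[1]-s['cy'])/f,1]); return -R.T@t,d
def atz(s,px,z):
    c,d=ray(s,px); return c+d*(z-c[2])/d[2]
def proj(s,p):
    f=192/np.tan(np.radians(s['vertical_fov']/2))
    q=cv2.Rodrigues(np.array(s['rvec'],float))[0]@np.array(p)+np.array(s['tvec'],float)
    return q[:2]/q[2]*f+[s['cx'],s['cy']]
E
cat > a.py <<'E'
from h import *
o=get_obs(); print(o)
ims=[]
Z=dict(spring=0,tang=.0018,plunger_unit=0,seat=.052,rod_tip=.102,upper_collar=.095,oil_bottle=0,bearing=0,tape_roll=0)
for n in ('scene','top'):
    s=snap(n); ims.append(s['pixels'])
    for q,z in Z.items():
        print(n,q,[(round(r['score'],2),np.round(r['pixel']).tolist(),np.round(atz(s,r['pixel'],z)[:2],4).tolist()) for r in place_of(n,q)[:4]])
im=np.hstack(ims)[:,:,::-1]; cv2.imwrite('pics/s.png',cv2.resize(ims[0],(768,576))[:,:,::-1]); cv2.imwrite('pics/t.png',cv2.resize(ims[1],(768,576))[:,:,::-1])
E
python3 a.py
```

```text
{'time': 0.0, 'joint_positions': array([-1.30011743e+00,  8.79308017e-02,  1.37221782e+00,  5.70194580e-06,
        1.68358255e+00, -1.03121850e-01]), 'qvel': array([ 0.00019763,  0.00025423, -0.00186938, -0.00110073, -0.00054376,
       -0.00113012]), 'joint_torque': array([-1.54945810e-03, -3.40183675e+01, -3.02426648e+01,  7.16732698e-02,
        3.29728425e-02, -1.55224661e-04]), 'tool_pos': array([ 0.20067895, -0.51150893,  0.20433588]), 'ee_rot': array([-3.13946608e+00, -2.25773802e-04,  3.73801139e-01]), 'wrist_force': array([-0.57852711, -0.32684599,  0.19869159]), 'wrist_torque': array([-0.00211741,  0.00406714,  0.06062466]), 'finger_force': 0.0, 'width': 0.09402611364423445}
scene spring [(0.79, [275.0, 210.0], [0.5577, -0.0999]), (0.66, [306.0, 178.0], [0.5537, -0.2378]), (0.51, [287.0, 190.0], [0.5722, -0.1732]), (0.42, [287.0, 189.0], [0.5746, -0.1779])]
scene tang [(0.82, [312.0, 174.0], [0.5481, -0.259]), (0.61, [275.0, 212.0], [0.5546, -0.0935]), (0.51, [288.0, 187.0], [0.5754, -0.1827])]
scene plunger_unit [(0.75, [227.0, 274.0], [0.5403, 0.1137]), (0.72, [293.0, 32
[... 886 characters left out ...]
 [0.5538, -0.2535]), (0.24, [196.0, 214.0], [0.5442, 0.1246])]
top plunger_unit [(0.9, [197.0, 216.0], [0.5381, 0.122]), (0.75, [190.0, 282.0], [0.3648, 0.1326])]
top seat [(0.72, [192.0, 290.0], [0.3464, 0.1171]), (0.5, [196.0, 212.0], [0.5402, 0.1163])]
top rod_tip [(0.68, [186.0, 284.0], [0.364, 0.1248]), (0.64, [190.0, 207.0], [0.5441, 0.1219])]
top upper_collar [(0.6, [190.0, 206.0], [0.5479, 0.1236]), (0.54, [186.0, 286.0], [0.3592, 0.1252])]
top oil_bottle [(0.65, [239.0, 147.0], [0.737, 0.01]), (0.37, [258.0, 278.0], [0.3766, -0.045]), (0.25, [194.0, 212.0], [0.55, 0.1311])]
top bearing [(0.28, [201.0, 216.0], [0.539, 0.1112])]
top tape_roll [(0.57, [304.0, 149.0], [0.7311, -0.174])]
```

View pics/s.png

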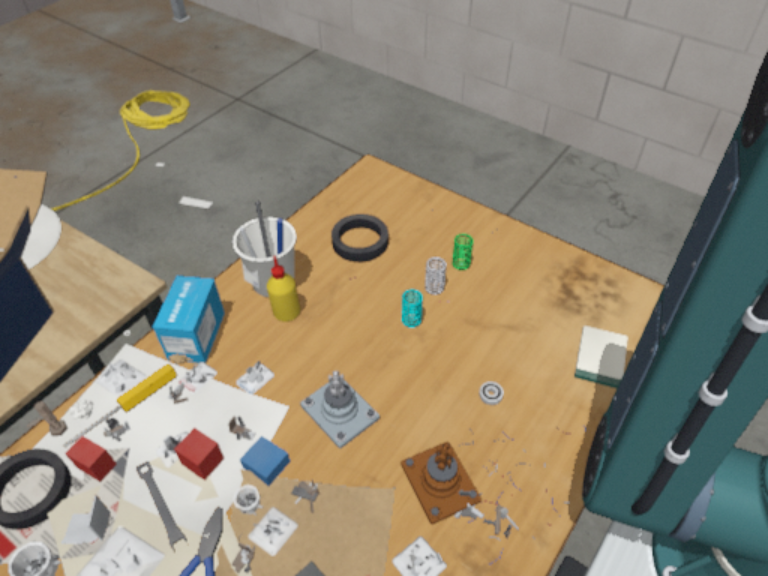

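View pics/t.png

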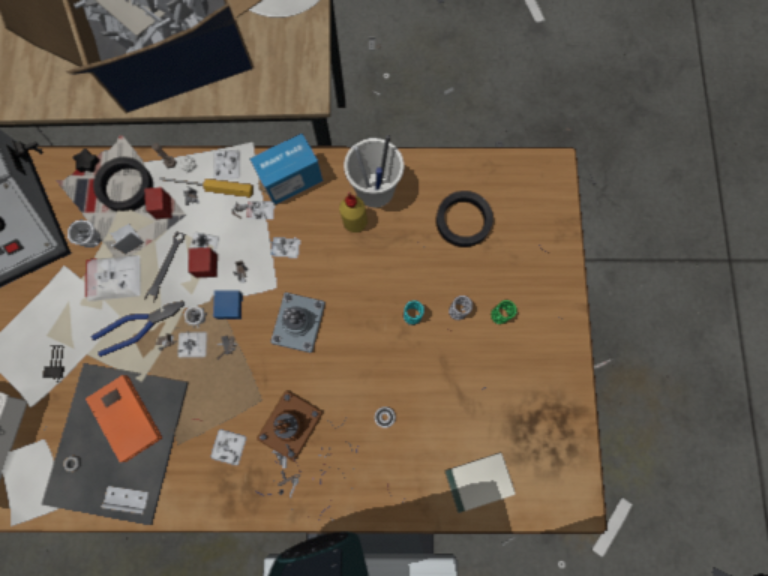

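The wanted spring is the grey one in the middle, at scene (435,275) and top (460,307) in the enlarged views, about (0.572,-0.173). The teal and green ones are look-alikes. The grey unit is at top (297,318), about (0.543,0.120), and the brown one must be left alone.

Emit:
apply_moves(
  commands=[
    [0, 0, 0.15, 0.035, 0.035, 0, 100],
    [0, 0, 0.3, 0.07, 0.07, 0, 100],
    [0, 0, 0.45, 0.105, 0.105, 0, 100],
    [0, 0, 0.6, 0.14, 0.14, 0, 100],
    [0, 0, 0.75, 0.175, 0.17, 0, 100],
  ],
)

```text
time: 1.5
tool_pos: [0.3769, -0.3403, 0.2059]
ee_rot: [3.141, 0.0, 1.13]
wrist_force: [-0.3, -0.8, -0.4]
width: 0.0942
finger_force: 0.0
```

Emit:
apply_moves(
  commands=[
    [0, 0, 0.12, 0.035, 0.034, 0, 100],
    [0, 0, 0.24, 0.07, 0.068, 0, 100],
    [0, 0, 0.36, 0.105, 0.102, 0, 100],
    [0, 0, 0.446, 0.14, 0.136, 0, 100],
    [0, 0, 0.446, 0.17, 0.168, 0, 100],
  ],
)

```text
time: 2.0
tool_pos: [0.5473, -0.1722, 0.2056]
ee_rot: [3.141, 0.0, 1.572]
wrist_force: [0.8, -1.0, 0.8]
width: 0.0936
finger_force: 0.0
```

```bash
cat > b.py <<'E'
from h import *
s=snap('wrist'); o=get_obs(); print(o['time'],o['tool_pos'],o['ee_rot'],o['wrist_force'])
c,d=ray(s,(256,192)); print('cam',c,d)
for q,z in dict(spring=0,tang=.0018).items():
    print(q,[(round(r['score'],2),np.round(r['pixel']).tolist(),np.round(atz(s,r['pixel'],z)[:2],4).tolist()) for r in place_of('wrist',q)[:4]])
for r in masks_of('wrist','spring')[:4]: print(r['score'],r['extent'])
cv2.imwrite('pics/w1.png',cv2.resize(s['pixels'],(768,576),interpolation=cv2.INTER_CUBIC)[:,:,::-1])
E
python3 b.py
```

```text
2.05 [ 0.55090091 -0.1667645   0.20499733] [ 3.13792418 -0.00499599  1.57688982] [ 2.14339372  1.66325697 -0.33245531]
cam [ 0.5480482  -0.10067279  0.38378358] [ 0.0112027  -0.25364671 -0.96730098]
spring [(0.72, [260.0, 230.0], [0.557, -0.2505]), (0.67, [268.0, 167.0], [0.5664, -0.1706]), (0.67, [261.0, 95.0], [0.558, -0.0892])]
tang [(0.78, [270.0, 171.0], [0.5686, -0.1755]), (0.73, [253.0, 229.0], [0.549, -0.2477]), (0.64, [260.0, 99.0], [0.5564, -0.0936])]
0.95 [253.1, 155.8, 286.6, 195.5]
0.84 [243.0, 77.0, 279.0, 110.5]
```

View pics/w1.png

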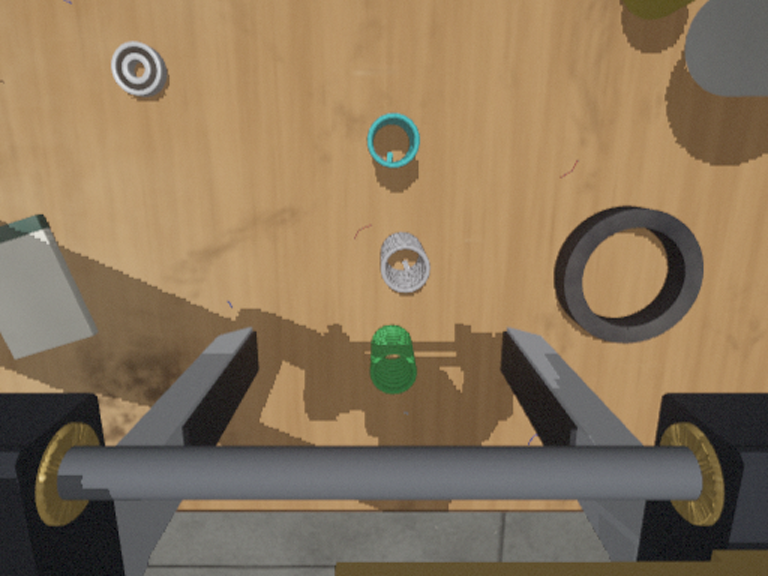

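In the wrist view the grey spring's top ring is at about (405,269) in the enlarged picture, with the teal one above it and the green one below. I'll move the camera right above it to see the tang.

Emit:
apply_moves(
  commands=[
    [0, 0, 0, 0, -0.035, -0.04, 100],
    [0, 0, 0, 0, -0.066, -0.08, 100],
    [0, 0, 0, 0, -0.066, -0.08, 100],
    [0, 0, 0, 0, -0.066, -0.08, 100],
    [0, 0, 0, 0, -0.066, -0.08, 100],
  ],
)

```text
time: 2.7
tool_pos: [0.5462, -0.2407, 0.1275]
ee_rot: [3.139, 0.001, 1.569]
wrist_force: [0.9, -0.3, 0.8]
width: 0.0937
finger_force: 0.0
```

```bash
cat > c.py <<'E'
from h import *
s=snap('wrist'); o=get_obs(); print(o['time'],o['tool_pos'],o['ee_rot'],o['wrist_force'])
for q,z in dict(spring=0,tang=.0018).items():
    print(q,[(round(r['score'],2),np.round(r['pixel'],1).tolist(),np.round(atz(s,r['pixel'],z)[:2],4).tolist()) for r in place_of('wrist',q)[:4]])
p=proj(s,[.57,-.174,.03]); print('exp',p)
for r in masks_of('wrist','spring')[:4]:
    e=r['extent']; print(round(r['score'],2),e, atz(s,((e[0]+e[2])/2,(e[1]+e[3])/2),.06))
x,y=map(int,p); x0,y0=max(x-50,0),max(y-38,0)
cv2.imwrite('pics/w2.png',cv2.resize(s['pixels'][y0:y0+76,x0:x0+100],None,fx=7,fy=7,interpolation=cv2.INTER_CUBIC)[:,:,::-1]); print(x0,y0)
import pickle; pickle.dump({k:s[k] for k in s},open('w2.pkl','wb'))
E
python3 c.py
```

```text
2.75 [ 0.54663518 -0.24042264  0.12813749] [3.13776018e+00 1.66020824e-03 1.56943807e+00] [ 0.18425031  0.00505625 -0.3549504 ]
spring [(0.8, [266.6, 8.4], [0.5596, -0.0908]), (0.72, [272.8, 109.4], [0.5658, -0.1729]), (0.71, [262.8, 192.9], [0.5572, -0.2504])]
tang [(0.93, [265.7, 13.8], [0.5588, -0.0954]), (0.89, [254.2, 195.2], [0.549, -0.2521]), (0.68, [274.9, 117.8], [0.5677, -0.1802])]
exp [280.2622783  111.28079192]
0.83 [253.0, 86.3, 300.5, 131.5] [ 0.56490671 -0.17178051  0.06      ]
0.76 [245.6, 175.8, 289.0, 230.3] [ 0.55866409 -0.24256861  0.06      ]
230 73
```

View pics/w2.png

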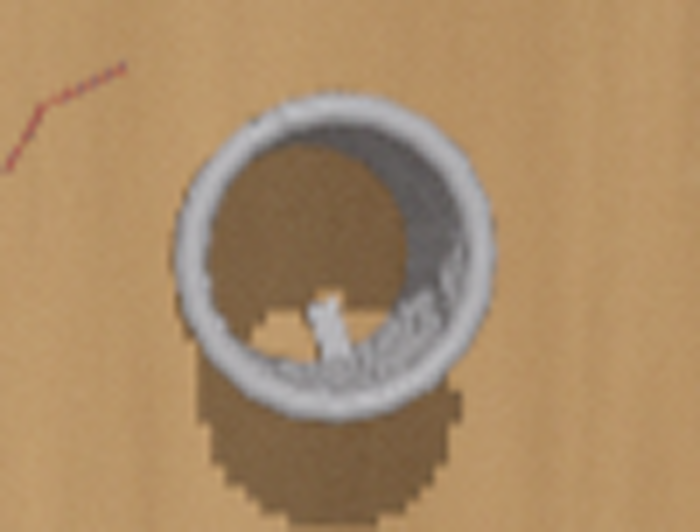

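The tang points at roughly -73° (from crop (335,355) in to (322,308)), and the spring axis is at about (0.566,-0.172). Next I go over it and down.

```bash
python3 -c "
from h import *
import bench,pickle
print([k for k in dir(bench) if k[0]!='_']); print(getattr(bench,'grip_point_offset',None))
s=pickle.load(open('w2.pkl','rb'))
print(atz(s,(278,109.6),.06),atz(s,(276,117),.0036),atz(s,(277.9,123.7),.0036))"
```

```text
['IKError', 'close_job', 'get_obs', 'grip_point_offset', 'masks_of', 'place_of', 'snapshot']
0.0188
[ 0.56581625 -0.17227372  0.06      ] [ 0.56851237 -0.17942857  0.0036    ] [ 0.57030171 -0.18530163  0.0036    ]
```

Emit:
apply_moves(
  commands=[
    [0, 0, 0, 0.0195, 0.035, 0, 100],
    [0, 0, 0, 0.0195, 0.068, 0, 100],
    [0, 0, 0, 0.0195, 0.068, -0.03, 100],
    [0, 0, 0, 0.0195, 0.068, -0.06, 100],
    [0, 0, 0, 0.0195, 0.068, -0.06, 100],
  ],
)

```text
time: 3.4
tool_pos: [0.5627, -0.1699, 0.0617]
ee_rot: [-3.134, -0.003, 1.571]
wrist_force: [-1.1, -0.1, -0.7]
width: 0.0942
finger_force: 0.0
```

Emit:
apply_moves(
  commands=[
    [0, 0, 0, 0.001, -0.001, -0.02, 100],
    [0, 0, 0, 0.001, -0.001, -0.037, 100],
    [0, 0, 0, 0.001, -0.001, -0.037, 50],
    [0, 0, 0, 0.001, -0.001, -0.037, 30],
    [0, 0, 0, 0.001, -0.001, -0.037, 20],
  ],
)

```text
time: 3.9
tool_pos: [0.5676, -0.1736, 0.0308]
ee_rot: [3.138, 0.001, 1.57]
wrist_force: [-0.4, 1.1, -0.1]
width: 0.0738
finger_force: 0.0
```

Emit:
apply_moves(
  commands=[
    [0, 0, 0, 0, 0, 0, 20],
    [0, 0, 0, 0, 0, 0, 20],
    [0, 0, 0, 0, 0, 0, 20],
    [0, 0, 0, 0, 0, 0, 20],
    [0, 0, 0, 0, 0, 0, 20],
  ],
)

```text
time: 4.4
tool_pos: [0.5662, -0.173, 0.0285]
ee_rot: [-3.141, 0.0, 1.57]
wrist_force: [0.2, -0.0, 0.2]
width: 0.0335
finger_force: 12.6
```

Emit:
apply_moves(
  commands=[
    [0, 0, 0, 0, 0, 0.005, 10],
    [0, 0, 0, 0, 0, 0.04, 10],
    [0, 0, 0, 0, 0, 0.08, 10],
    [0, 0, 0, 0, 0.02, 0.12, 10],
    [0, 0, 0, -0.005, 0.055, 0.15, 10],
  ],
)

```text
time: 4.9
tool_pos: [0.5622, -0.1194, 0.1816]
ee_rot: [3.138, 0.002, 1.566]
wrist_force: [1.0, -0.3, -0.5]
width: 0.0337
finger_force: 30.0
```

Emit:
apply_moves(
  commands=[
    [0, 0, 0, -0.005, 0.04, 0, 10],
    [0, 0, 0, -0.01, 0.08, 0, 10],
    [0, 0, 0, -0.015, 0.12, 0, 10],
    [0, 0, 0, -0.018, 0.155, 0, 10],
    [0, 0, 0, -0.018, 0.155, 0, 10],
  ],
)

```text
time: 5.4
tool_pos: [0.5427, 0.0409, 0.179]
ee_rot: [3.141, -0.002, 1.575]
wrist_force: [0.2, -1.3, -1.3]
width: 0.0331
finger_force: 30.0
```

```bash
cat > d.py <<'E'
from h import *
import pickle
snap('wrist')
s=snap('wrist'); o=get_obs(); print(o['time'],o['tool_pos'],o['ee_rot'],o['wrist_force'],o['width'],o['finger_force'])
pickle.dump({k:s[k] for k in s},open('w3.pkl','wb'))
for q,z in dict(plunger_unit=0,seat=.052,upper_collar=.095,lower_collar=.071,rod_tip=.102,spring=o['tool_pos'][2]-.0285,tang=o['tool_pos'][2]-.0267).items():
    print(q,[(round(r['score'],2),np.round(r['pixel'],1).tolist(),np.round(atz(s,r['pixel'],z)[:2],4).tolist()) for r in place_of('wrist',q)[:4]])
p=proj(s,[.543,.12,.095]); print('exp',p)
x,y=map(int,p); x0,y0=max(x-50,0),max(y-38,0)
a=cv2.resize(s['pixels'][y0:y0+76,x0:x0+100],(600,456),interpolation=cv2.INTER_CUBIC)
cv2.imwrite('pics/w3.png',a[:,:,::-1]); print(x0,y0)
E
python3 d.py
```

```text
5.5 [0.54325853 0.03733762 0.17876467] [3.14117980e+00 7.45127530e-04 1.57149576e+00] [-0.19097111 -0.91969504 -0.70804682] 0.0331165452650405 29.99852497207172
plunger_unit [(0.83, [252.0, 95.2], [0.5433, 0.1203]), (0.8, [82.8, 90.2], [0.3685, 0.125]), (0.57, [108.0, 241.0], [0.3767, -0.0425]), (0.35, [255.9, 224.9], [0.548, -0.0224])]
seat [(0.97, [52.2, 90.0], [0.3671, 0.1229]), (0.79, [252.4, 98.8], [0.5438, 0.1158])]
upper_collar [(0.88, [254.3, 94.9], [0.5452, 0.1179]), (0.79, [16.2, 86.8], [0.3651, 0.1234])]
lower_collar [(0.87, [33.5, 88.8], [0.3627, 0.1231]), (0.79, [253.1, 101.1], [0.5443, 0.1136])]
rod_tip [(0.72, [252.8, 96.8], [0.544, 0.1163]), (0.61, [8.0, 86.7], [0.3638, 0.1231])]
spring [(0.85, [250.7, 215.3], [0.5427, 0.0401]), (0.64, [263.2, 279.5], [0.5514, -0.0067])]
tang [(0.93, [264.6, 282.2], [0.5523, -0.0078]), (0.67, [254.7, 226.7], [0.5454, 0.0328])]
exp [251.43142687  91.96753093]
201 53
```

View pics/w3.png

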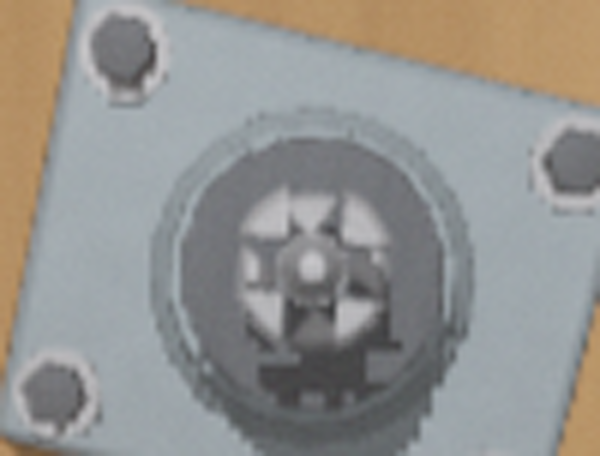

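The upper collar is centred near crop (314,265), axis about (0.544,0.116). Its slots run nearly along the image axes, a few degrees clockwise, so about -3.5° in world. I'll check the held spring's offset in the same image.

```bash
cat > e.py <<'E'
from h import *
import pickle
s=pickle.load(open('w3.pkl','rb'))
print(atz(s,(253.2,97.2),.102),atz(s,(253.3,97.3),.095),atz(s,(253,98.8),.052))
p=proj(s,[.5435,.0378,.21]); print(p, proj(s,[.5435+.0168,.0378,.21]))
x,y=map(int,p); x0,y0=x-50,y-38
a=cv2.resize(s['pixels'][y0:y0+76,x0:x0+100],(600,456),interpolation=cv2.INTER_CUBIC)
cv2.imwrite('pics/w4.png',a[:,:,::-1]); print(x0,y0)
E
python3 e.py
```

```text
[0.54433473 0.11601459 0.102     ] [0.54442894 0.1161012  0.095     ] [0.54428715 0.11578704 0.052     ]
[251.67932745 259.44341816] [286.32845562 259.48851431]
201 221
```

View pics/w4.png

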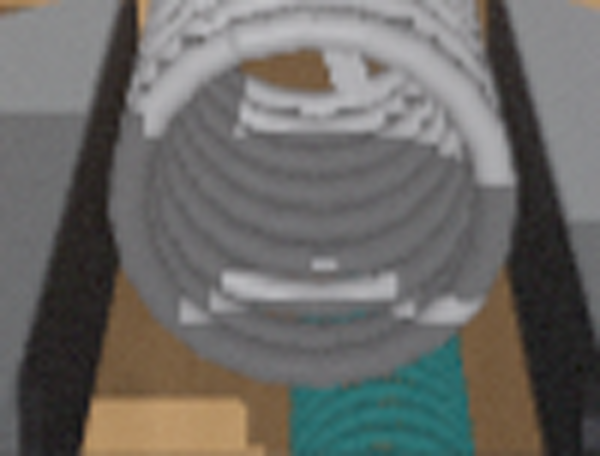

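Emit:
apply_moves(
  commands=[
    [0, 0, -0.07, 0.0005, 0.03, 0, 10],
    [0, 0, -0.14, 0.0005, 0.06, 0, 10],
    [0, 0, -0.21, 0.0005, 0.0785, 0, 10],
    [0, 0, -0.28, 0.0005, 0.0785, 0, 10],
    [0, 0, -0.35, 0.0005, 0.0785, 0, 10],
  ],
)

```text
time: 6.35
tool_pos: [0.5439, 0.1157, 0.1784]
ee_rot: [-3.141, 0.0, 1.217]
wrist_force: [-0.1, 0.6, -0.8]
width: 0.0334
finger_force: 30.0
```

The top ring is centred near crop (313,200), within about 1 mm sideways of the TCP, and the tang shows at (345,75), which agrees with -70°. I'll ease down now.

Emit:
apply_moves(
  commands=[
    [0, 0, 0, -0.0005, 0, -0.012, 10],
    [0, 0, 0, -0.0005, 0, -0.024, 10],
    [0, 0, 0, -0.0005, 0, -0.036, 10],
    [0, 0, 0, -0.0005, 0, -0.044, 10],
    [0, 0, 0, -0.0005, 0, -0.05, 10],
  ],
)

```text
time: 6.85
tool_pos: [0.5427, 0.1152, 0.1268]
ee_rot: [-3.14, 0.001, 1.22]
wrist_force: [0.2, 0.2, -0.6]
width: 0.0334
finger_force: 30.0
```

Emit:
apply_moves(
  commands=[
    [0, 0, 0, 0, 0, -0.002, 10],
    [0, 0, 0, 0, 0, -0.004, 10],
    [0, 0, 0, 0, 0, -0.006, 10],
    [0, 0, 0, 0, 0, -0.007, 10],
    [0, 0, 0, 0, 0, -0.008, 10],
  ],
)

```text
time: 7.35
tool_pos: [0.5434, 0.1155, 0.1208]
ee_rot: [3.141, -0.0, 1.22]
wrist_force: [-0.3, 1.5, -0.6]
width: 0.0337
finger_force: 30.0
```

Emit:
apply_moves(
  commands=[
    [0, 0, 0, 0, 0, -0.001, 10],
    [0, 0, 0, 0, 0, -0.002, 10],
    [0, 0, 0, 0, 0, -0.003, 10],
    [0, 0, 0, 0, 0, -0.004, 10],
    [0, 0, 0, 0, 0, -0.004, 10],
  ],
)

```text
time: 7.85
tool_pos: [0.5433, 0.1154, 0.1163]
ee_rot: [3.142, 0.0, 1.22]
wrist_force: [0.4, 0.7, -1.3]
width: 0.0332
finger_force: 30.0
```

```bash
cat > f.py <<'E'
from h import *
F=[];T=[];P=[]
for i in range(3):
    snapshot('top'); o=get_obs(); F.append(o['wrist_force']);T.append(o['wrist_torque']);P.append(o['tool_pos'])
print(o['time'],np.mean(F,0).round(2),np.mean(T,0).round(3),np.mean(P,0).round(4),o['ee_rot'].round(3))
E
python3 f.py
```

```text
8.0 [ 0.05  0.18 -0.22] [-0.013  0.004 -0.045] [0.5433 0.1154 0.1164] [3.142 0.    1.22 ]
```

Emit:
apply_moves(
  commands=[
    [0, 0, 0, 0, 0, -0.003, 10],
    [0, 0, 0, 0, 0, -0.006, 10],
    [0, 0, 0, 0, 0, -0.009, 10],
    [0, 0, 0, 0, 0, -0.012, 10],
    [0, 0, 0, 0, 0, -0.012, 10],
  ],
)

```text
time: 8.5
tool_pos: [0.543, 0.1154, 0.1037]
ee_rot: [-3.141, 0.001, 1.22]
wrist_force: [-0.6, 0.8, -1.0]
width: 0.0332
finger_force: 30.0
```

```bash
python3 f.py
```

```text
8.65 [-0.16 -0.03 -1.1 ] [-0.039 -0.039  0.009] [0.5433 0.1154 0.1043] [ 3.141 -0.     1.22 ]
```

Emit:
apply_moves(
  commands=[
    [0, 0, 0.14, 0, 0, 0, 10],
    [0, 0, 0.28, 0, 0, 0, 10],
    [0, 0, 0.42, 0.0005, 0, 0, 10],
    [0, 0, 0.56, 0.0005, 0, 0, 10],
    [0, 0, 0.69, 0.0005, 0, 0, 10],
  ],
)

```text
time: 9.15
tool_pos: [0.544, 0.1155, 0.1048]
ee_rot: [3.141, 0.0, 1.915]
wrist_force: [0.3, -0.3, -0.9]
width: 0.0332
finger_force: 30.0
```

```bash
python3 f.py
```

```text
9.3 [ 0.17  0.19 -0.74] [-0.025 -0.076  0.018] [0.544  0.1155 0.1047] [3.141 0.    1.907]
```

Emit:
apply_moves(
  commands=[
    [0, 0, 0, 0, 0, -0.002, 10],
    [0, 0, 0, 0, 0, -0.004, 10],
    [0, 0, 0, 0, 0, -0.006, 10],
    [0, 0, 0, 0, 0, -0.007, 10],
    [0, 0, 0, 0, 0, -0.007, 10],
  ],
)

```text
time: 9.8
tool_pos: [0.5436, 0.1155, 0.0972]
ee_rot: [-3.141, -0.0, 1.91]
wrist_force: [0.3, 0.3, -0.7]
width: 0.0336
finger_force: 30.0
```

```bash
python3 f.py
```

```text
9.95 [-0.53 -0.44 -0.73] [-0.033 -0.093 -0.032] [0.5438 0.1155 0.0975] [3.141 0.    1.91 ]
```

Emit:
apply_moves(
  commands=[
    [0, 0, 0, 0, 0, -0.001, 10],
    [0, 0, 0, 0, 0, -0.002, 10],
    [0, 0, 0, 0, 0, -0.003, 10],
    [0, 0, 0, 0, 0, -0.003, 10],
    [0, 0, 0, 0, 0, -0.003, 10],
  ],
)

```text
time: 10.45
tool_pos: [0.5438, 0.1155, 0.0944]
ee_rot: [-3.142, -0.0, 1.91]
wrist_force: [-0.7, -0.2, -0.6]
width: 0.0333
finger_force: 30.0
```

```bash
python3 f.py
```

```text
10.6 [0.18 0.   0.12] [-0.048 -0.101  0.016] [0.5439 0.1155 0.0945] [3.141 0.    1.91 ]
```

Emit:
apply_moves(
  commands=[
    [0, 0, 0, 0, 0, -0.002, 10],
    [0, 0, 0, 0, 0, -0.004, 10],
    [0, 0, 0, 0, 0, -0.006, 10],
    [0, 0, 0, 0, 0, -0.008, 10],
    [0, 0, 0, 0, 0, -0.01, 10],
  ],
)

```text
time: 11.1
tool_pos: [0.5437, 0.1155, 0.0842]
ee_rot: [-3.141, -0.0, 1.91]
wrist_force: [0.0, -0.1, 0.3]
width: 0.0333
finger_force: 30.0
```

```bash
python3 f.py
```

```text
11.25 [-0.19  0.11 -0.52] [-0.032 -0.109  0.005] [0.5436 0.1154 0.084 ] [-3.141 -0.     1.91 ]
```

Emit:
apply_moves(
  commands=[
    [0, 0, 0, 0, 0, -0.001, 10],
    [0, 0, 0, 0, 0, -0.002, 10],
    [0, 0, 0, 0, 0, -0.003, 10],
    [0, 0, 0, 0, 0, -0.0045, 10],
    [0, 0, 0, 0, 0, -0.0045, 10],
  ],
)

```text
time: 11.75
tool_pos: [0.5439, 0.1155, 0.08]
ee_rot: [3.141, 0.0, 1.91]
wrist_force: [0.3, -0.3, -0.0]
width: 0.0331
finger_force: 30.0
```

```bash
python3 f.py
```

```text
11.9 [-0.07 -0.34  0.52] [-0.025 -0.078 -0.004] [0.5439 0.1155 0.0802] [3.141 0.    1.91 ]
```

Emit:
apply_moves(
  commands=[
    [0, 0, 0, 0, 0, -0.0005, 10],
    [0, 0, 0, 0, 0, -0.001, 10],
    [0, 0, 0, 0, 0, -0.0015, 10],
    [0, 0, 0, 0, 0, -0.002, 10],
    [0, 0, 0, 0, 0, -0.002, 10],
  ],
)

```text
time: 12.4
tool_pos: [0.5439, 0.1155, 0.0782]
ee_rot: [3.141, 0.0, 1.91]
wrist_force: [-1.2, -0.5, 2.0]
width: 0.0336
finger_force: 30.0
```

```bash
python3 f.py
```

```text
12.55 [-0.28 -0.32  2.23] [-0.062  0.006  0.019] [0.5439 0.1155 0.0782] [3.141 0.    1.91 ]
```

Emit:
apply_moves(
  commands=[
    [0, 0, 0, 0, 0, 0.001, 10],
    [0, 0, 0, 0, 0, 0.0018, 10],
    [0, 0, 0, 0, 0, 0.0018, 45],
    [0, 0, 0, 0, 0, 0.0018, 60],
    [0, 0, 0, 0, 0, 0.0018, 80],
  ],
)

```text
time: 13.05
tool_pos: [0.5436, 0.1154, 0.0794]
ee_rot: [-3.141, -0.0, 1.91]
wrist_force: [1.3, -0.1, -0.1]
width: 0.0538
finger_force: 0.0
```

Emit:
apply_moves(
  commands=[
    [0, 0, 0, 0, 0, 0, 80],
    [0, 0, 0, 0, 0, 0, 80],
    [0, 0, 0, 0, 0, 0.02, 80],
    [0, 0, 0, 0, 0, 0.06, 80],
    [0, 0, 0, 0, 0, 0.1, 80],
  ],
)

```text
time: 13.55
tool_pos: [0.543, 0.1154, 0.1799]
ee_rot: [-3.139, -0.001, 1.91]
wrist_force: [1.7, -0.4, -0.2]
width: 0.0751
finger_force: 0.0
```

Emit:
apply_moves(
  commands=[
    [0, 0, 0, 0, -0.03, 0.02, 80],
    [0, 0, 0, 0, -0.06, 0.03, 80],
    [0, 0, 0, 0, -0.09, 0.03, 80],
    [0, 0, 0, 0, -0.09, 0.03, 80],
    [0, 0, 0, 0, -0.09, 0.03, 80],
  ],
)

```text
time: 14.05
tool_pos: [0.5437, 0.0253, 0.2096]
ee_rot: [3.142, -0.001, 1.908]
wrist_force: [-0.5, -0.2, -0.4]
width: 0.0747
finger_force: 0.0
```

```bash
cat > g.py <<'E'
from h import *
s=snap('wrist'); o=get_obs(); print(o['time'],o['tool_pos'])
t=snap('scene')
ims=[]
for q,c in ((s,[.544,.1155,.09]),(t,[.544,.1155,.09])):
    p=proj(q,c); x,y=np.clip(p.astype(int),[45,45],[460,335]); ims.append(cv2.resize(q['pixels'][y-45:y+45,x-45:x+45],(396,396),interpolation=cv2.INTER_CUBIC)); print(p)
for n,q in (('wrist',s),('scene',t)):
    print([(round(r['score'],2),atz(q,r['pixel'],.052).round(4)) for r in place_of(n,'spring')])
cv2.imwrite('pics/fin.png',np.hstack(ims)[:,:,::-1])
E
python3 g.py
```

```text
14.1 [0.54367005 0.02592168 0.20945903]
[286.55717438  88.81193957]
[222.97469636 251.26355093]
[(0.94, array([ 0.5524, -0.0667,  0.052 ])), (0.9, array([0.5416, 0.1181, 0.052 ])), (0.63, array([ 0.5513, -0.2019,  0.052 ]))]
[(0.85, array([ 0.5312, -0.0594,  0.052 ])), (0.78, array([0.546 , 0.1151, 0.052 ])), (0.56, array([ 0.5237, -0.201 ,  0.052 ]))]
```

View pics/fin.png

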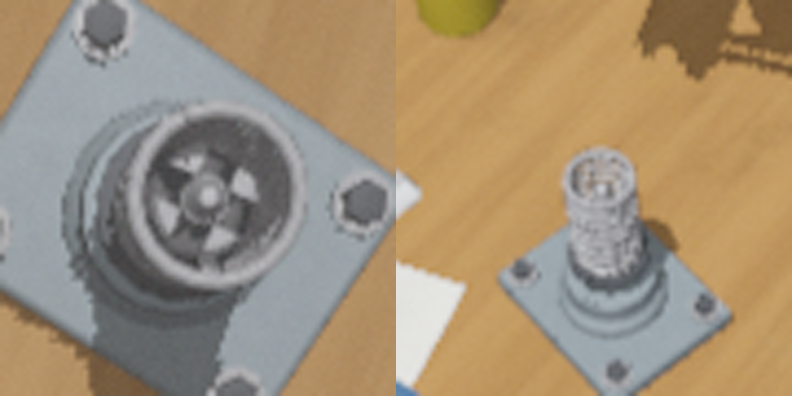

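The spring stands upright around the rod on the seat (ring centred at left (215,195), rod inside at (208,197)), and the gripper is clear.

```bash
python3 -c "
from bench import *
print(close_job())"
```

```text
the job is handed in; nothing more can be done
None
```

The grey spring is on the plunger unit's rod, tang end down and flat on the seat; it passed both collars without snagging, with a push of about 3 N at most. It is released, the oil bottle, bearing and tape roll were not touched, and the job was handed in at about 14 s (no verdict was returned).

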